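# Find the tight spot of the burner slide with the fuel shut

## Robot

A 6-joint arm with a two-finger parallel gripper is mounted at the origin on the work surface. World frame = base frame: x ahead of the robot, y to its left, z up, the work surface at z = 0. Lengths are in mm, angles in degrees, forces in N, time in s.
With the tool pointing down it reaches from about 300 to 850 mm from the base axis. Payload 4.2 kg.
Tool frame: the origin (TCP) lies at the very end of the fingers, on their centre line; the grasp point (between the pads) lies 19 mm behind it; z points along the fingers, y is the line along which they close (so a half turn about z gives the same grasp; the last joint's range is limited). The gripper opens to 91 mm and grips with 3 to 60 N. Pads are 32 mm wide; open, the fingers measure 118 mm over their backs; the gripper's body (76 mm by 178 mm) begins 60 mm behind the grasp point.
Start: joints at [75.86, 18.312, 89.639, -0, 72.044, -1.146], TCP at [129.296, 560.291, 213.976] pointing down, gripper open.
Joint ranges: [-177.97, 177.97], [-48.28, 115.42], [12.27, 149.76], [-77.06, 257.06], [2.81, 150.46], [-146.56, 146.56]. Speed limits (degrees/s): [147.25, 147.25, 180, 180, 180, 180].

## Interface

Orientations are given as [roll, pitch, yaw] about the fixed x, y, z axes, in that order (R = Rz(yaw) Ry(pitch) Rx(roll)).
In Python, from workcell import * gives the robot as it stands.
- The arm moves only by the tool move_arm, never from a script. Its argument "motion" is a list of rows, each a list of 3 entries, a list of its own where there are three numbers: the finger opening in mm, from 0 to 91.2, then the shift along the world's x, y, z in units of 25 mm (1.0 is 25 mm), then the turn, a rotation vector about the world's x, y, z in units of 4 degrees (1.0 is 4 degrees). In form: [[grip, [x, y, z], [ax, ay, az]], ...]. A call has 1 to 20 rows; each row shifts and turns the commanded pose from where the row before left it; what a row does not reach is not made up. A row lasts 1/12 s, in which the tool goes at most 41.7 mm and 7.16 degrees, less where a joint would pass 70% of its speed; a pose out of reach is approached as far as the arm can. A call with a number of a shift or a turn outside -1 to 1 is refused whole. A call with a gripper value outside its range is refused whole. The fingers move at their own pace and stop on an object; "grip_force" is the grip in N (left out, the last holds). Time passes only in rows, so rows that do not move let the fingers close. It gives the time, the measured TCP pose, the force, the opening and the grip force at its end, in the units of the state.
- state(): the state, without advancing time (a new reading comes with each control period).
- grab_frame(name): name is "side" or "top" or "wrist"; returns the picture (420x560x3 uint8, blue, green, red); there is no depth.
- camera_info(name): a dict with "fx", "fy", "cx", "cy" (pixels), "rvec" (rotation vector, rad) and "tvec" (3), from world to camera coordinates, as OpenCV has them. Camera axes: x right, y down, z forward; pixel columns grow to the right and rows downward; lengths in mm; the calibration is good to about 2 mm. A picture is of the moment at which its call begins: read the wrist's pose just before it. camera_info takes no time and is no camera call; for the wrist camera it gives the pose at the moment of the call.
- job_done(): hands the job in; it is judged then, once.
The state is a dict: "time_s": time; "qpos": joint angles; "qvel": joint speeds; "effort": joint torques, N m; "ee_pos": TCP position; "ee_rot": TCP orientation; "force": force on the tool from outside, world axes, zero at the start; "torque": the same for the moment, N m; "gripper_width": finger opening in mm; "gripper_force": force on a finger pad.
Only numpy, scipy, OpenCV 4.12 (cv2) and the standard library are available. Lean on these libraries where they do the work, as an engineer would, in place of code of your own. Each camera call takes 0.05 s, during which the arm holds its last target. There are 200 camera calls.

## Task

Shut the red fuel cock fully, then slide the burner carriage along its rail towards the yellow pointer until you feel it run tight, without forcing it, and back it off so that a gap of about 2 cm shows between the carriage and the pointer. Then open the red cock fully again; the carriage may only move while that cock is shut. Only the carriage may push the pointer, and leave the blue cock and everything else on the bench alone.

Things in the scene. Friction and masses are not known exactly. Their poses are not given: they have to be found in the camera images.
- fuel_handle (a joint): Red handle of the fuel cock. 0 rad = fully open, handle along the copper pipe; 1.571 rad = fully shut, handle across the pipe; hard stops at both ends. Seen from above it turns clockwise to shut, anticlockwise to open. It needs 0.15 N m (2.7 N pushed 55 mm from the axis) and stays where left. The red and the blue cock may stand in either of two places, left or right
- fuel_axis (a point): point on the red handle's vertical turning axis at the handle's mid height, 71 mm above the bench. Below it a brass cock body (28 x 34 mm, up to 48 mm high) and a copper pipe (top at 42 mm, 100 mm long; its end fittings at 47 mm either side of the axis are 24 mm wide) on a grey base plate 50 x 110 mm, fixed to the bench
- fuel_tip (a point): end of the red handle on its centre line, 75 mm from the axis, at mid height (71 mm above the bench). The handle is a bar 18 mm wide and 14 mm thick (64 to 78 mm above the bench), with a round hub 26 mm wide up to 80 mm high at the axis
- air_handle (a joint): Air cock with the blue handle: same make and sizes as the fuel cock. It is open (about 0 rad) and is to be left alone
- air_axis (a point): point on the air handle's axis, 71 mm above the bench
- air_tip (a point): end of the blue handle, 75 mm from its axis, 71 mm above the bench
- carriage (a joint): Travel of the burner carriage along its rail, m; grows in +y of the rail (to the robot's left), range 0 to 0.24, starts between 0 and 0.05. It slides level with about 2 N of friction and stays where it is left
- carriage_post (a point): mid height of the black upright push post on the carriage, 89 mm above the bench; its y axis points along the rail in the direction of growing travel, z is up. The post is 18 mm in diameter and stands from the carriage's top (63 mm above the bench) up to 115 mm, half-way along the carriage, near its robot side
- carriage_face (a point): middle of the carriage's leading (+y) end face, 50 mm ahead of the post; y axis along the rail in the direction of growing travel. The carriage is a light grey block 84 mm wide, 100 mm long along the rail. A steel burner head (18 x 96 mm, long side along the rail, 89 to 105 mm above the bench, on a 32 mm neck) stands on it 47 mm farther from the robot than the post
- pointer (a joint): Travel of the yellow drag pointer along the same rail, m. The pointer stands ahead of the carriage; the carriage's leading face pushes it along (0.4 N) and it stays behind at the farthest place the carriage has reached
- pointer_face (a point): middle of the pointer's face that looks at the carriage; the gap between carriage and pointer is the distance from carriage_face to this point along the rail. The pointer is a yellow bar 14 mm thick along the rail, 41 to 53 mm above the bench, lower than the carriage's top
- pad (a joint): How far the carriage is pressed into the tight spot, m; 0 until it gets there. The spot is hidden in the rail, at a travel between 0.11 and 0.19, and can only be felt: elsewhere 2 to 2.5 N move the carriage; there the resistance climbs 1.5 N at once, then 0.7 N per mm (5 N in all at 1.5 mm, 8 N at 6 mm, 12 N at 12 mm). 1 to 10 mm is finding it; over 12 mm is forcing it
- vial_mid (a point): small amber glass vial with white cap, 26 mm diameter, 45 mm high; a bystander to be left where it is; point on its centre line near half its height
- reagent_mid (a point): white plastic bottle with red cap, 66 mm diameter, 130 mm high; a bystander to be left where it is; point on its centre line near half its height
- beaker_mid (a point): glass beaker, 68 mm diameter, 80 mm high; a bystander to be left where it is; point on its centre line near half its height
- brush_mid (a point): cleaning brush, 150 mm long, lying flat; a bystander to be left where it is; point near its middle
- spanner_mid (a point): open spanner, 140 mm long, lying flat; a bystander to be left where it is; point near its middle
- cups_mid (a point): blue divided tray, 90 x 120 x 40 mm; a bystander to be left where it is; point on its centre line near half its height
Not all that is in view belongs to the job. What is shaped like the part that bears fuel_handle but green, pink or turquoise is not meant.

How it is judged (in metres and radians):
On the way, in this order (a step that is already met when the one before it is completed fails the run):
1. the red fuel cock is fully shut, against its stop (value of joint fuel_handle above 1.45 rad), for 0.2 s.
2. the carriage has been slid into the tight spot (pressed in at least 1 mm) (value of joint pad above 0.001 m), for 0.1 s.
3. the carriage is backed off: the gap to the pointer is about 20 mm (11 to 29 mm) (y of pointer_face in the frame of carriage_face between 0.011 and 0.029 m and value of joint fuel_handle above 1.35 rad), for 0.3 s.
4. the red fuel cock is fully open again (value of joint fuel_handle below 0.15 rad), for 0.2 s.
At the end, for the whole second after the job is handed in: The red fuel handle is within 0.15 rad of fully open, the carriage stands still with a gap of 11 to 29 mm to the yellow pointer, which marks the tight spot, and the blue handle's tip is within 12 mm of where it was (y of pointer_face in the frame of carriage_face between 0.011 and 0.029 m and value of joint fuel_handle below 0.15 rad and distance of air_tip from where it was at the start of the episode below 0.012 m and velocity of joint carriage between -0.005 and 0.005 m/s); the robot touches nothing.
It fails at once if the carriage is forced more than 12 mm into the tight spot (value of joint pad above 0.012 m).
It fails at once if the carriage is moved (faster than 10 mm/s) while the fuel cock is not shut (below 1.35 rad) (value of joint fuel_handle below 1.35 rad and (velocity of joint carriage above 0.01 m/s or velocity of joint carriage below -0.01 m/s)).
It fails at once if the robot pushes the pointer itself (contact force between any of the fingers, the arm and pointer above 0.5 N).
It fails at once if the blue air handle is turned (tip moved more than 12 mm) (distance of air_tip from where it was at the start of the episode above 0.012 m).
It fails at once if a bystander is moved more than 25 mm or knocked over (distance of any of vial_mid, reagent_mid, beaker_mid, brush_mid, spanner_mid, cups_mid from where it was at the start of the episode above 0.025 m).
It also fails if it takes over 67 s, if anything falls off the work surface, if the arm or the gripper's body presses on something with over 40 N, if the wrist force passes 120 N, or if a joint passes its speed limit or range.

## Working session

There is one attempt and no reset: what is moved stays moved. The work goes in short steps, Python scripts to look and compute and a tool call to move; the robot and the scene stay as the last step left them, time stands still between calls to the robot, and variables do not carry over. Pictures are saved under pics/ and viewed, at most 10 in all, crops included, and the job is handed in when it is done.

Besides the shell and the picture viewer there is one more tool, called after "Request:" as a command line: name --argument value ..., lists and objects as JSON in quotes. move_arm: Moves the arm, as the interface text tells. Shifts and turns lie within -1 to 1; 1 stands for 25 mm of shift or 4 degrees of turn. Its arguments: {"type":"object","properties":{"motion":{"type":"array","items":{"type":"array"}},"grip_force":{"type":"number"}},"required":["motion"]}

```bash
mkdir -p pics
cat > h.py <<'E'
from workcell import *
import numpy as np, cv2
def ray(name,u,v,z,ci=None):
    c=ci or camera_info(name); R=cv2.Rodrigues(np.array(c["rvec"],float))[0]; t=np.array(c["tvec"],float).ravel()
    d=R.T@np.array([(u-c["cx"])/c["fx"],(v-c["cy"])/c["fy"],1]); o=-R.T@t
    return o+d*(z-o[2])/d[2]
def proj(name,p):
    c=camera_info(name); R=cv2.Rodrigues(np.array(c["rvec"],float))[0]; q=R@np.array(p,float)+np.array(c["tvec"],float).ravel()
    return q[0]/q[2]*c["fx"]+c["cx"],q[1]/q[2]*c["fy"]+c["cy"]
E
python3 - <<'E'
from h import *
for n in("top","side"):
    f=grab_frame(n); cv2.imwrite(f"pics/{n}0.png",f)
    c=camera_info(n);R=cv2.Rodrigues(np.array(c["rvec"],float))[0];print(n,-R.T@np.array(c["tvec"]).ravel(),R[2])
print(state())
E
```

```text
top [ 338.32101508  -16.88007072 1222.89643822] [ 0.08814762  0.02714325 -0.99573754]
side [257.02679808 906.22260748 786.65812485] [ 0.1583279  -0.7807182  -0.60449265]
{'time_s': 0.1, 'qpos': array([ 7.58608298e+01,  1.83481992e+01,  8.96982537e+01,  7.35232605e-04,
        7.20425649e+01, -1.14414590e+00]), 'qvel': array([-0.05356857,  0.03536927, -0.18143202,  0.09938058, -0.05112012,
        0.03061144]), 'effort': array([-2.12136952e-04, -4.13330519e+01, -2.32508880e+01,  7.28525757e-02,
        4.23143548e-02, -3.83867155e-05]), 'ee_pos': array([129.17019552, 559.85847728, 213.21000026]), 'ee_rot': array([-1.79911014e+02, -2.47641096e-03,  1.67004747e+02]), 'force': array([ 0.81261956,  0.59191378, -0.49907761]), 'torque': array([-0.01896348, -0.00369001, -0.00996147]), 'gripper_force': 0.0, 'gripper_width': 91.22553759397717}
```

View pics/top0.png

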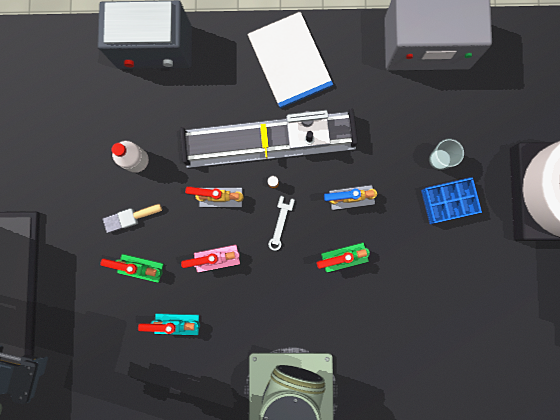

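View pics/side0.png

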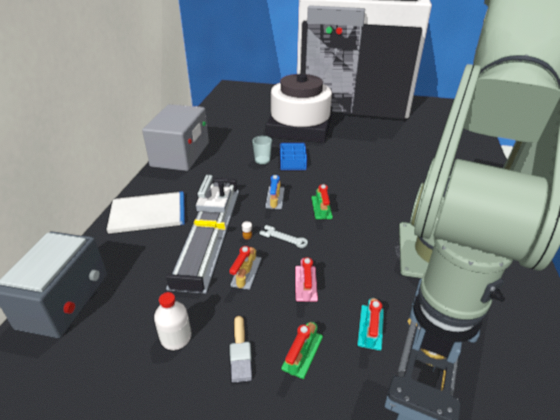

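Candidates for the red cock in the top view are (205,193) on a grey base, (215,258) pink, (130,268) and (345,258) green, and (170,327) turquoise. I choose (205,193) because of its grey base. The blue cock is at (350,195), the carriage post at (309,136), the pointer at (264,139) and the vial at (272,182). Next I check the choice in a close crop.

Run:
```python
import cv2
f=cv2.imread("pics/top0.png")[95:225,170:370]
cv2.imwrite("pics/c1.png",cv2.resize(f,None,fx=4,fy=4,interpolation=cv2.INTER_CUBIC))
```

```text
(no output)
```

View pics/c1.png

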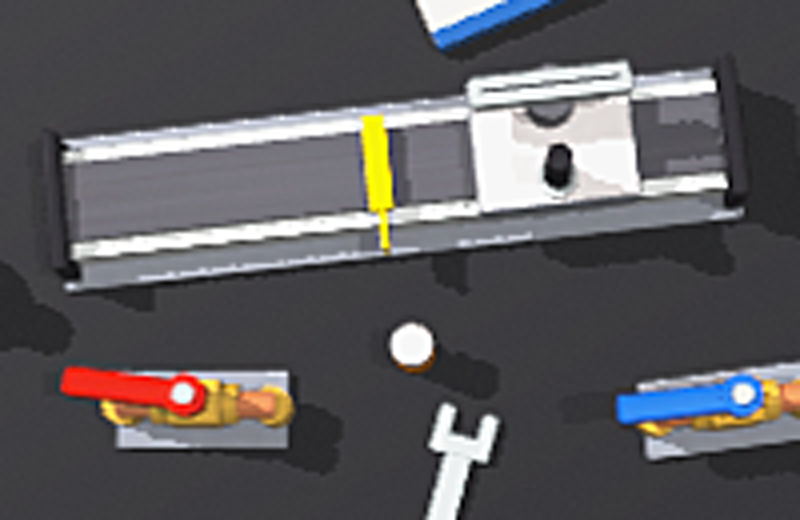

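Run:
```python
from h import *
def c(u,v,z): return ray("top",170+u/4-.4,95+v/4-.4,z)
P=dict(hub=(183,393,80),tip=(63,380,78),plateBL=(116,447,8),plateBR=(289,447,8),plateTL=(116,372,8),plateTR=(289,371,8),bhub=(744,393,80),btip=(618,409,78),posttop=(563,150,115),postbase=(560,182,63),
carFL=(479,213,63),carFR=(640,193,63),carBL=(470,105,63),ptr_c=(388,207,53),ptr_top=(372,116,53),ptr_cT=(384,116,53),railL=(66,288,5),railR=(742,215,5),vial=(411,343,45))
W={k:c(*v) for k,v in P.items()}
for k,w in W.items(): print(k,w.round(1))
d=W['railL']-W['railR'];print("raildir",np.degrees(np.arctan2(d[0],d[1])))
d=W['carFL']-W['carFR'];print("car",np.degrees(np.arctan2(d[0],d[1])),np.linalg.norm(d))
d=W['tip']-W['hub'];print("handle",np.degrees(np.arctan2(d[0],d[1])),np.linalg.norm(d))
d=W['plateTL']-W['plateTR'];print("plate",np.degrees(np.arctan2(d[0],d[1])),np.linalg.norm(d))
for k in('hub','tip','posttop','postbase'): print(k,proj("side",W[k]))
```

```text
hub [494.7 178.1  80. ]
tip [503.3 251.6  78. ]
plateBL [469.9 233.1   8. ]
plateBR [469.4 121.9   8. ]
plateTL [518.4 233.8   8. ]
plateTR [518.5 122.2   8. ]
bhub [ 493.  -159.5   80. ]
btip [484.  -84.2  78. ]
posttop [633.1 -51.  115. ]
postbase [626.8 -50.6  63. ]
carFL [607.8  -0.7  63. ]
carFR [619.6 -99.7  63. ]
carBL [675.8   4.7  63. ]
ptr_c [614.4  56.   53. ]
ptr_top [672.3  66.1  53. ]
ptr_cT [672.2  58.6  53. ]
railL [574.  267.8   5. ]
railR [ 618.7 -169.2    5. ]
vial [530.2  42.   45. ]
raildir -5.840443554770888
car -6.757584574858896 99.6805775460124
handle 6.668989502869531 74.0461182247944
plate -0.021863240038862523 111.59260687989229
hub (np.float64(244.6870884997104), np.float64(249.51633421987518))
tip (np.float64(232.7274411278864), np.float64(270.5440022117102))
posttop (np.float64(219.52571694032497), np.float64(181.25810479906355))
postbase (np.float64(222.926475594508), np.float64(196.13782824742827))
```

Request:
move_arm --motion '[[0, [0.9, -0.9, 0], [0, 0, 0]], [0, [0.9, -0.9, 0], [0, 0, 0]], [0, [0.9, -0.9, 0], [0, 0, 0]], [0, [0.9, -0.9, 0], [0, 0, 0]], [0, [0.9, -0.9, 0], [0, 0, 0]], [0, [0.9, -0.9, 0], [0, 0, 0]], [0, [0.9, -0.9, 0], [0, 0, 0]], [0, [0.9, -0.9, 0], [0, 0, 0]], [0, [0.9, -0.9, 0], [0, 0, 0]], [0, [0.9, -0.9, 0], [0, 0, 0]], [0, [0.9, -0.9, 0], [0, 0, 0]], [0, [0.9, -0.9, 0], [0, 0, 0]], [0, [0.9, -0.9, 0], [0, 0, 0]], [0, [0.9, -0.9, 0], [0, 0, 0]], [0, [0, 0, 0], [0, 0, 0]], [0, [0, 0, 0], [0, 0, 0]]]'

```text
time_s: 1.43
ee_pos: [444.8, 244.2, 213.5]
ee_rot: [-180.0, -0.1, 166.8]
force: [0.1, 0.3, 0.6]
gripper_width: 0.3
gripper_force: 0.0
```

Request:
move_arm --motion '[[0, [0.4, -0.3, 0], [0, 0, 0]], [0, [0, 0, -0.9], [0, 0, 0]], [0, [0, 0, -0.9], [0, 0, 0]], [0, [0, 0, -0.9], [0, 0, 0]], [0, [0, 0, -0.9], [0, 0, 0]], [0, [0, 0, -0.9], [0, 0, 0]], [0, [0, 0, -0.9], [0, 0, 0]], [0, [0, 0, -0.4], [0, 0, 0]], [0, [0, 0, -0.4], [0, 0, 0]], [0, [0, 0, 0], [0, 0, 0]], [0, [0, 0, 0], [0, 0, 0]]]'

```text
time_s: 2.35
ee_pos: [454.5, 238.2, 59.3]
ee_rot: [180.0, 0.0, 167.0]
force: [1.0, -0.5, 0.8]
gripper_width: 0.4
gripper_force: 0.0
```

Run:
```python
from h import *
f=grab_frame("side")[150:350,140:360]; cv2.imwrite("pics/s1.png",cv2.resize(f,None,fx=3,fy=3,interpolation=cv2.INTER_CUBIC))
print(state()["ee_pos"],state()["force"])
# finger-centre way-points, rotating tool with the handle
ax=np.array([494.7,178.])
for t in (7,15,25,35,45,55,65,75,85,90):
    a=np.radians(t);h=np.array([np.sin(a),np.cos(a)]);n=np.array([np.cos(a),-np.sin(a)])
    print(t,(ax+57*h-25*n).round(1))
```

```text
[454.98966785 238.30029585  59.83482613] [ 0.81399611 -0.34427301 -0.48501338]
7 [476.8 237.6]
15 [485.3 239.5]
25 [496.1 240.2]
35 [506.9 239. ]
45 [517.3 236. ]
55 [527.1 231.2]
65 [535.8 224.7]
75 [543.3 216.9]
85 [549.3 207.9]
90 [551.7 203. ]
```

View pics/s1.png

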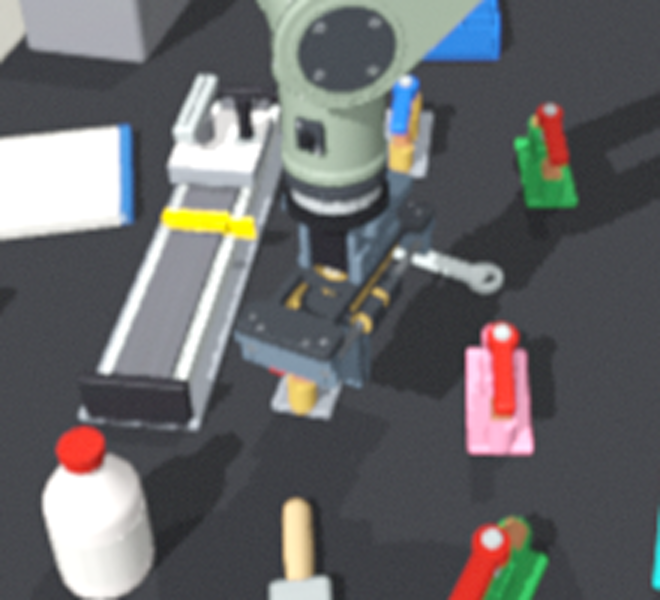

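Request:
move_arm --motion '[[0, [0.45, 0, 0], [0, 0, 0]], [0, [0.45, 0, 0], [0, 0, 0]], [0, [0.3, 0.05, 0], [0, 0, 0]], [0, [0.4, 0.05, 0], [0, 0, 0]], [0, [0.4, 0, 0], [0, 0, 0]], [0, [0.4, -0.1, 0], [0, 0, 0]], [0, [0.4, -0.2, 0], [0, 0, 0]], [0, [0.4, -0.25, 0], [0, 0, 0]], [0, [0.3, -0.35, 0], [0, 0, 0]], [0, [0.2, -0.35, 0], [0, 0, 0]], [0, [0, 0, 0], [0, 0, 0]]]'

```text
time_s: 3.32
ee_pos: [548.8, 207.4, 59.2]
ee_rot: [180.0, 0.1, 166.9]
force: [0.1, 0.9, -0.2]
gripper_width: 0.6
gripper_force: 0.1
```

Request:
move_arm --motion '[[0, [0, -0.1, 0], [0, 0, 0]], [0, [0, -0.1, 0], [0, 0, 0]], [0, [0, 0, 0], [0, 0, 0]]]'

```text
time_s: 3.57
ee_pos: [547.7, 204.0, 59.5]
ee_rot: [179.9, 0.1, 167.0]
force: [0.4, 2.1, 0.2]
gripper_width: 0.5
gripper_force: 0.7
```

Request:
move_arm --motion '[[0, [0, -0.1, 0], [0, 0, 0]], [0, [0, -0.1, 0], [0, 0, 0]], [0, [0, 0, 0], [0, 0, 0]]]'

```text
time_s: 3.82
ee_pos: [547.6, 200.0, 59.5]
ee_rot: [179.8, 0.1, 167.0]
force: [0.7, 4.6, -0.4]
gripper_width: 0.5
gripper_force: 2.5
```

Request:
move_arm --motion '[[0, [0, -0.1, 0], [0, 0, 0]], [0, [0, -0.1, 0], [0, 0, 0]], [0, [0, 0, 0], [0, 0, 0]]]'

```text
time_s: 4.07
ee_pos: [547.8, 199.1, 59.7]
ee_rot: [179.4, 0.1, 166.9]
force: [0.7, 18.2, -2.0]
gripper_width: 0.7
gripper_force: 8.8
```

Run:
```python
from h import *
f=grab_frame("top")[95:225,170:370]; cv2.imwrite("pics/t2.png",cv2.resize(f,None,fx=4,fy=4,interpolation=cv2.INTER_CUBIC))
print(state()["ee_pos"],state()["force"])
```

```text
[547.81072027 199.090156    59.72995291] [ 0.69040129 17.50171472 -0.97974854]
```

View pics/t2.png

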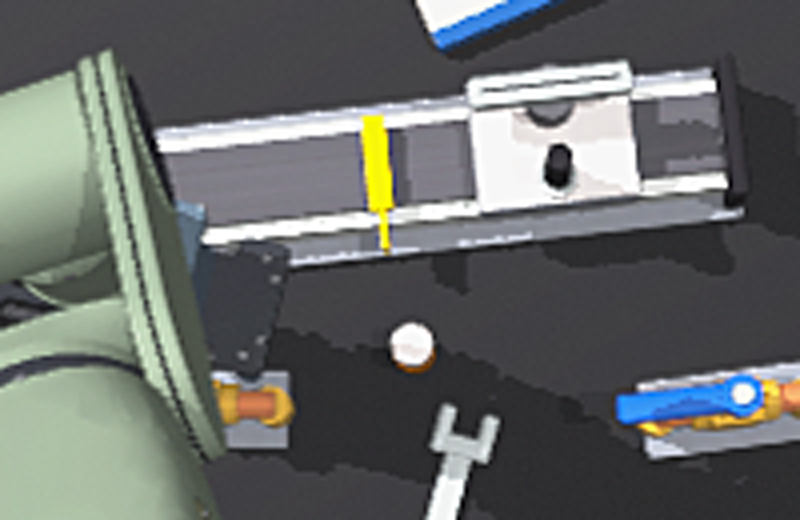

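The arm hides the red handle, but the force jumped to 18 N with almost no further travel, so it is against its shut stop. I retreat and go above the post.

Request:
move_arm --motion '[[0, [0, 0.4, 0], [0, 0, 0]], [0, [0, 0.5, 0], [0, 0, 0]], [0, [0, 0, 0.9], [0, 0, 0]], [0, [0, 0, 0.9], [0, 0, 0]], [0, [0, 0, 0.9], [0, 0, 0]], [0, [0, 0, 0.9], [0, 0, 0]], [50, [0.3, -0.9, 0], [0, 0, 0.48]], [50, [0.3, -0.9, 0], [0, 0, 0.48]], [50, [0.3, -0.9, 0], [0, 0, 0.48]], [50, [0.3, -0.9, 0], [0, 0, 0.48]], [50, [0.3, -0.9, 0], [0, 0, 0.48]], [50, [0.3, -0.9, 0], [0, 0, 0.48]], [50, [0.3, -0.9, 0], [0, 0, 0.48]], [50, [0.3, -0.9, 0], [0, 0, 0.48]], [50, [0.3, -0.9, 0], [0, 0, 0.48]], [50, [0.3, -0.9, 0], [0, 0, 0.48]], [50, [0.3, -0.9, 0], [0, 0, 0]], [50, [0, -0.5, 0], [0, 0, 0]], [50, [0, 0, 0], [0, 0, 0]]]'

```text
time_s: 5.7
ee_pos: [628.6, -45.7, 148.4]
ee_rot: [-180.0, -0.1, -173.9]
force: [-0.3, -0.5, -0.1]
gripper_width: 50.0
gripper_force: 0.0
```

Run:
```python
from h import *
f=grab_frame("wrist"); cv2.imwrite("pics/w1.png",f)
print(state()["ee_pos"],state()["ee_rot"],state()["force"]); c=camera_info("wrist");print(proj("wrist",(630,-51,115)),proj("wrist",(630,-51,63)))
```

```text
[628.41997481 -44.05754636 148.49233744] [ 1.79973074e+02 -1.16302700e-01 -1.73909193e+02] [0.08615619 0.84080096 0.18392829]
(np.float64(266.8773700067816), np.float64(233.74796641667587)) (np.float64(268.820756231952), np.float64(215.241452620357))
```

View pics/w1.png

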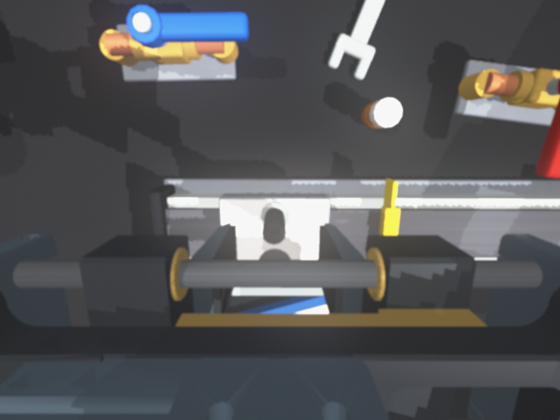

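The wrist view shows the post at about (274,225), between the fingers, and the red handle across its pipe at (555,145), so it is shut. I go down and grip the post.

Request:
move_arm --motion '[[50, [0, -0.1, -0.8], [0, 0, 0]], [50, [0, 0, -0.8], [0, 0, 0]], [50, [0, 0, -0.7], [0, 0, 0]], [50, [0, 0, -0.3], [0, 0, 0]], [50, [0, 0, 0], [0, 0, 0]], [10, [0, 0, 0], [0, 0, 0]], [10, [0, 0, 0], [0, 0, 0]], [10, [0, 0, 0], [0, 0, 0]], [10, [0, 0, 0], [0, 0, 0]], [10, [0, 0, 0], [0, 0, 0]], [10, [0, 0, 0], [0, 0, 0]]]' --grip_force 10

```text
time_s: 6.67
ee_pos: [629.9, -46.4, 84.9]
ee_rot: [-179.9, 0.1, -173.8]
force: [-0.4, -1.3, 2.7]
gripper_width: 18.0
gripper_force: 10.0
```

Request:
move_arm --motion '[[10, [-0.04, 0.4, 0], [0, 0, 0]], [10, [-0.04, 0.4, 0], [0, 0, 0]], [10, [-0.04, 0.4, 0], [0, 0, 0]], [10, [-0.05, 0.4, 0], [0, 0, 0]], [10, [-0.04, 0.4, 0], [0, 0, 0]], [10, [0, 0, 0], [0, 0, 0]]]'

```text
time_s: 7.17
ee_pos: [624.4, 7.1, 84.9]
ee_rot: [179.9, 0.1, -173.7]
force: [-0.8, 1.7, 5.3]
gripper_width: 17.8
gripper_force: 10.0
```

Request:
move_arm --motion '[[10, [-0.01, 0.12, 0], [0, 0, 0]], [10, [-0.01, 0.12, 0], [0, 0, 0]], [10, [-0.02, 0.12, 0], [0, 0, 0]], [10, [-0.01, 0.12, 0], [0, 0, 0]]]'

```text
time_s: 7.5
ee_pos: [623.4, 16.9, 84.9]
ee_rot: [-180.0, 0.1, -173.7]
force: [-0.3, -2.2, 4.9]
gripper_width: 17.3
gripper_force: 10.0
```

Request:
move_arm --motion '[[10, [-0.01, 0.12, 0], [0, 0, 0]], [10, [-0.01, 0.12, 0], [0, 0, 0]]]'

```text
time_s: 7.67
ee_pos: [622.8, 22.8, 84.9]
ee_rot: [-180.0, 0.1, -173.8]
force: [-0.4, -2.9, 5.8]
gripper_width: 17.7
gripper_force: 10.0
```

Request:
move_arm --motion '[[10, [-0.01, 0.12, 0], [0, 0, 0]], [10, [-0.01, 0.12, 0], [0, 0, 0]]]'

```text
time_s: 7.83
ee_pos: [622.1, 28.8, 84.9]
ee_rot: [-180.0, 0.1, -173.8]
force: [-0.6, -2.9, 5.9]
gripper_width: 18.0
gripper_force: 10.0
```

Request:
move_arm --motion '[[10, [-0.02, 0.12, 0], [0, 0, 0]], [10, [-0.01, 0.12, 0], [0, 0, 0]]]'

```text
time_s: 8.0
ee_pos: [621.6, 34.9, 84.9]
ee_rot: [-180.0, 0.1, -173.8]
force: [0.2, -3.0, 5.6]
gripper_width: 17.5
gripper_force: 10.0
```

Request:
move_arm --motion '[[10, [-0.01, 0.1, 0], [0, 0, 0]], [10, [-0.01, 0.1, 0], [0, 0, 0]]]'

```text
time_s: 8.17
ee_pos: [621.0, 39.9, 84.9]
ee_rot: [-180.0, 0.1, -173.8]
force: [-0.6, -2.0, 5.4]
gripper_width: 17.6
gripper_force: 10.0
```

Request:
move_arm --motion '[[10, [-0.01, 0.1, 0], [0, 0, 0]], [10, [-0.01, 0.1, 0], [0, 0, 0]]]'

```text
time_s: 8.33
ee_pos: [620.5, 44.8, 84.8]
ee_rot: [-180.0, 0.1, -173.8]
force: [-0.1, -1.5, 5.5]
gripper_width: 17.8
gripper_force: 10.0
```

Request:
move_arm --motion '[[10, [-0.01, 0.1, 0], [0, 0, 0]], [10, [-0.01, 0.1, 0], [0, 0, 0]]]'

```text
time_s: 8.5
ee_pos: [620.0, 49.8, 84.9]
ee_rot: [-180.0, 0.1, -173.8]
force: [-0.8, -2.0, 5.9]
gripper_width: 17.6
gripper_force: 10.0
```

Request:
move_arm --motion '[[10, [-0.01, 0.1, 0], [0, 0, 0]], [10, [-0.01, 0.1, 0], [0, 0, 0]]]'

```text
time_s: 8.67
ee_pos: [619.5, 54.8, 84.9]
ee_rot: [-180.0, 0.1, -173.8]
force: [0.7, -2.1, 4.9]
gripper_width: 17.4
gripper_force: 10.0
```

Request:
move_arm --motion '[[10, [-0.01, 0.1, 0], [0, 0, 0]], [10, [-0.01, 0.1, 0], [0, 0, 0]]]'

```text
time_s: 8.83
ee_pos: [619.0, 59.8, 84.9]
ee_rot: [-180.0, 0.1, -173.8]
force: [-0.1, -2.8, 5.0]
gripper_width: 17.9
gripper_force: 10.0
```

Request:
move_arm --motion '[[10, [-0.01, 0.1, 0], [0, 0, 0]], [10, [-0.01, 0.1, 0], [0, 0, 0]]]'

```text
time_s: 9.0
ee_pos: [618.5, 64.8, 84.9]
ee_rot: [-180.0, 0.1, -173.8]
force: [0.4, -1.8, 6.1]
gripper_width: 17.6
gripper_force: 10.0
```

Request:
move_arm --motion '[[10, [-0.01, 0.1, 0], [0, 0, 0]], [10, [-0.01, 0.1, 0], [0, 0, 0]]]'

```text
time_s: 9.17
ee_pos: [618.0, 69.8, 84.9]
ee_rot: [-180.0, 0.1, -173.8]
force: [0.4, -2.9, 6.4]
gripper_width: 17.8
gripper_force: 10.0
```

Request:
move_arm --motion '[[10, [-0.01, 0.1, 0], [0, 0, 0]], [10, [-0.01, 0.1, 0], [0, 0, 0]]]'

```text
time_s: 9.33
ee_pos: [617.4, 74.9, 84.9]
ee_rot: [-180.0, 0.1, -173.8]
force: [0.4, -2.9, 5.4]
gripper_width: 17.7
gripper_force: 10.0
```

Request:
move_arm --motion '[[10, [-0.01, 0.1, 0], [0, 0, 0]], [10, [-0.01, 0.1, 0], [0, 0, 0]]]'

```text
time_s: 9.5
ee_pos: [616.9, 79.8, 84.9]
ee_rot: [-180.0, 0.1, -173.7]
force: [0.3, -3.0, 6.4]
gripper_width: 17.6
gripper_force: 10.0
```

Request:
move_arm --motion '[[10, [-0.01, 0.1, 0], [0, 0, 0]], [10, [-0.01, 0.1, 0], [0, 0, 0]]]'

```text
time_s: 9.67
ee_pos: [616.4, 84.8, 84.8]
ee_rot: [-180.0, 0.1, -173.8]
force: [-0.8, -2.0, 5.5]
gripper_width: 17.9
gripper_force: 10.0
```

Request:
move_arm --motion '[[10, [-0.01, 0.1, 0], [0, 0, 0]], [10, [-0.01, 0.1, 0], [0, 0, 0]]]'

```text
time_s: 9.83
ee_pos: [615.9, 89.1, 84.8]
ee_rot: [-179.9, 0.1, -173.7]
force: [0.9, -6.0, 6.0]
gripper_width: 17.8
gripper_force: 10.0
```

Request:
move_arm --motion '[[10, [-0.01, 0.1, 0], [0, 0, 0]], [10, [-0.01, 0.1, 0], [0, 0, 0]]]'

```text
time_s: 10.0
ee_pos: [615.5, 93.1, 84.9]
ee_rot: [-179.8, 0.1, -173.7]
force: [1.1, -8.0, 5.9]
gripper_width: 17.6
gripper_force: 10.0
```

Request:
move_arm --motion '[[10, [0, 0, 0], [0, 0, 0]], [10, [0, 0, 0], [0, 0, 0]]]'

```text
time_s: 10.17
ee_pos: [615.5, 93.5, 84.9]
ee_rot: [-179.9, 0.1, -173.7]
force: [-0.1, -6.2, 6.5]
gripper_width: 17.7
gripper_force: 10.0
```

Request:
move_arm --motion '[[10, [0.02, -0.2, 0], [0, 0, 0]], [10, [0.02, -0.2, 0], [0, 0, 0]], [10, [0.03, -0.2, 0], [0, 0, 0]], [10, [0.02, -0.2, 0], [0, 0, 0]], [10, [0, 0, 0], [0, 0, 0]], [10, [0, 0, 0], [0, 0, 0]], [10, [0, 0, 0], [0, 0, 0]], [10, [0, 0, 0], [0, 0, 0]], [10, [0, 0, 0], [0, 0, 0]]]'

```text
time_s: 10.92
ee_pos: [617.4, 75.0, 84.9]
ee_rot: [180.0, 0.1, -173.8]
force: [-0.1, -2.5, 6.2]
gripper_width: 17.9
gripper_force: 10.0
```

Request:
move_arm --motion '[[10, [0, -0.06, 0], [0, 0, 0]], [10, [0, 0, 0], [0, 0, 0]], [10, [0, 0, 0], [0, 0, 0]], [50, [0, 0, 0], [0, 0, 0]], [50, [0, 0, 0], [0, 0, 0]], [50, [0, 0, 0], [0, 0, 0]], [50, [0, 0, 0], [0, 0, 0]], [50, [0, 0, 0.5], [0, 0, 0]], [50, [0, 0, 0.9], [0, 0, 0]], [50, [0, 0, 0.9], [0, 0, 0]], [50, [0, 0, 0.9], [0, 0, 0]], [50, [0, 0, 0], [0, 0, 0]]]'

```text
time_s: 11.92
ee_pos: [619.9, 72.9, 168.5]
ee_rot: [180.0, 0.5, -173.8]
force: [1.0, 1.1, 1.0]
gripper_width: 50.3
gripper_force: 0.0
```

Run:
```python
from h import *
f=grab_frame("wrist"); cv2.imwrite("pics/w2.png",f)
print(state()["ee_pos"],state()["force"])
for p in ((494.7,178,71),(570,178,71),(610.5,125,63)): print(proj("wrist",p))
```

```text
[618.68871469  72.76849411 166.19214517] [0.30842261 0.47910659 0.06355454]
(np.float64(417.87532816288433), np.float64(81.35321654500558))
(np.float64(398.9815784861569), np.float64(171.08568509219643))
(np.float64(332.0887615969298), np.float64(206.35238811106373))
```

View pics/w2.png

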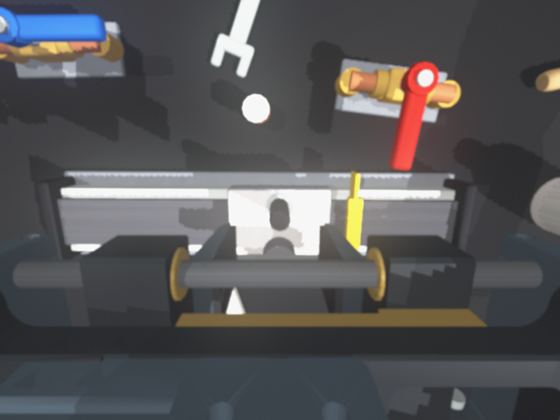

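The wrist view shows the red handle still across, from (425,77) to (403,168). The carriage edge is at u=331 and the pointer face at u=348, so the gap is about 18 to 20 mm. Next I open the cock from its -y side.

Request:
move_arm --motion '[[0, [-0.8, 0.6, 0], [0, 0, 0]], [0, [-0.8, 0.6, 0], [0, 0, 0]], [0, [-0.8, 0.6, 0], [0, 0, 0]], [0, [-0.6, 0.8, 0], [0, 0, 0]], [0, [0, 0, 0], [0, 0, 0]], [0, [0, 0, 0], [0, 0, 0]]]'

```text
time_s: 12.47
ee_pos: [541.0, 138.1, 162.7]
ee_rot: [-180.0, -0.1, -173.7]
force: [-0.2, -0.1, 0.8]
gripper_width: 13.1
gripper_force: 0.0
```

Request:
move_arm --motion '[[0, [0, 0, -0.8], [0, 0, 0]], [0, [0, 0, -0.8], [0, 0, 0]], [0, [0, 0, -0.8], [0, 0, 0]], [0, [0, 0, -0.8], [0, 0, 0]], [0, [0, 0, -0.6], [0, 0, 0]], [0, [0, 0, -0.3], [0, 0, 0]], [0, [0, 0, 0], [0, 0, 0]], [0, [0, 0, 0], [0, 0, 0]]]'

```text
time_s: 13.13
ee_pos: [542.7, 137.1, 61.1]
ee_rot: [-180.0, -0.0, -173.8]
force: [-0.3, 0.8, -0.5]
gripper_width: 0.4
gripper_force: 0.0
```

Request:
move_arm --motion '[[0, [0, 0.35, 0], [0, 0, 0]], [0, [0, 0.35, 0], [0, 0, 0]], [0, [0.08, 0.26, 0], [0, 0, 0]], [0, [0.08, 0.26, 0], [0, 0, 0]], [0, [0.02, 0.28, 0], [0, 0, 0]], [0, [0.02, 0.28, 0], [0, 0, 0]], [0, [-0.05, 0.27, 0], [0, 0, 0]], [0, [-0.05, 0.27, 0], [0, 0, 0]], [0, [-0.12, 0.25, 0], [0, 0, 0]], [0, [-0.12, 0.25, 0], [0, 0, 0]], [0, [-0.18, 0.21, 0], [0, 0, 0]], [0, [-0.18, 0.21, 0], [0, 0, 0]], [0, [0, 0, 0], [0, 0, 0]]]'

```text
time_s: 14.22
ee_pos: [530.7, 219.9, 62.2]
ee_rot: [180.0, 0.2, -173.7]
force: [1.8, 0.0, 0.6]
gripper_width: 1.0
gripper_force: 0.9
```

Request:
move_arm --motion '[[0, [-0.15, 0.1, 0], [0, 0, 0]], [0, [-0.15, 0.1, 0], [0, 0, 0]], [0, [0, 0, 0], [0, 0, 0]]]'

```text
time_s: 14.47
ee_pos: [522.8, 224.1, 61.9]
ee_rot: [180.0, 0.1, -173.8]
force: [3.2, -1.6, 0.8]
gripper_width: 0.5
gripper_force: 1.6
```

Request:
move_arm --motion '[[0, [-0.1, 0.04, 0], [0, 0, 0]], [0, [-0.1, 0, 0], [0, 0, 0]], [0, [0, 0, 0], [0, 0, 0]]]'

```text
time_s: 14.72
ee_pos: [522.3, 224.3, 62.4]
ee_rot: [-180.0, 0.7, -173.7]
force: [13.0, -5.5, -4.0]
gripper_width: 0.4
gripper_force: 6.5
```

Request:
move_arm --motion '[[0, [-0.12, 0, 0], [0, 0, 0]], [0, [0, 0, 0], [0, 0, 0]], [0, [0, 0, 0], [0, 0, 0]]]'

```text
time_s: 14.97
ee_pos: [522.1, 224.3, 62.6]
ee_rot: [-180.0, 0.9, -173.7]
force: [18.3, -6.4, -6.9]
gripper_width: 0.3
gripper_force: 9.1
```

Hard stop: the force rises with no more travel. I back away, lift and check.

Request:
move_arm --motion '[[0, [0.5, 0, 0], [0, 0, 0]], [0, [0.5, 0, 0], [0, 0, 0]], [0, [0, 0, 0.8], [0, 0, 0]], [0, [0, 0, 0.9], [0, 0, 0]], [0, [0, 0, 0.9], [0, 0, 0]], [0, [0, 0, 0.9], [0, 0, 0]], [0, [0, 0, 0.9], [0, 0, 0]], [0, [-0.5, 0.9, 0.5], [0, 0, 0]], [0, [-0.5, 0.9, 0.5], [0, 0, 0]], [0, [-0.5, 0.9, 0], [0, 0, 0]], [0, [-0.5, 0.9, 0], [0, 0, 0]], [0, [-0.7, 0.9, 0], [0, 0, 0]], [0, [-0.7, 0.9, 0], [0, 0, 0]], [0, [-0.7, 0.9, 0], [0, 0, 0]], [0, [-0.7, 0.9, 0], [0, 0, 0]], [0, [0, 0, 0], [0, 0, 0]], [0, [0, 0, 0], [0, 0, 0]]]'

```text
time_s: 16.38
ee_pos: [417.3, 405.3, 196.0]
ee_rot: [-180.0, -0.1, -173.6]
force: [-0.1, -0.4, -0.2]
gripper_width: 0.7
gripper_force: 0.0
```

Run:
```python
from h import *
f=grab_frame("top")[95:225,170:370]; cv2.imwrite("pics/t3.png",cv2.resize(f,None,fx=4,fy=4,interpolation=cv2.INTER_CUBIC))
print(state()["ee_pos"],state()["force"])
```

```text
[418.20236499 404.5405189  196.03888023] [ 0.02907546  0.27648888 -0.08130875]
```

View pics/t3.png

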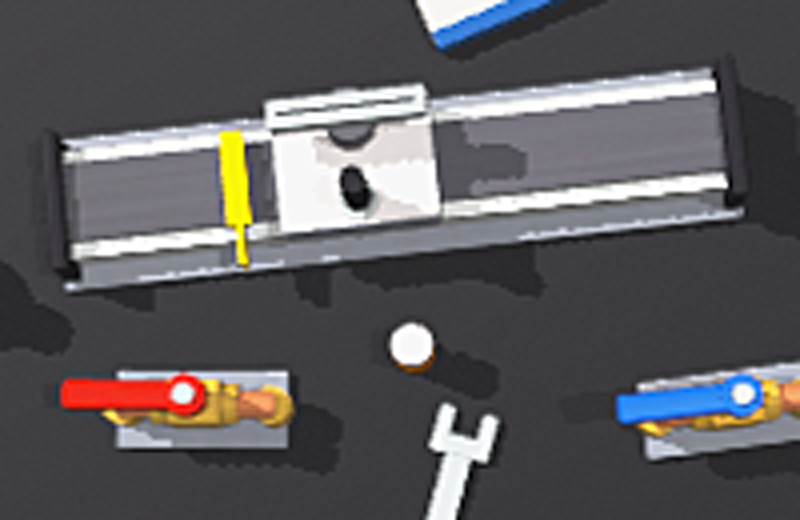

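The red handle lies along its pipe, the gap is about 19 mm ((251,222) to (281,228)), and the blue cock, vial and spanner have not moved. I hand in.

```bash
python3 -c "
from workcell import *
print(job_done())"
```

```text
the job is handed in; nothing more can be done
None
```

The job is handed in, but the interface gave no verdict: I shut the red cock, slid the carriage into the tight spot (about 8 N) and backed it off to a gap of about 19 mm, then opened the red cock fully again; the blue cock, vial and spanner look unmoved in the last top view, and the other bystanders were outside that view.

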